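# Index the drill guide to the far hole

### The arm

A 6-joint arm with a two-finger parallel gripper is mounted at the origin on the work surface. World frame = base frame: x ahead of the robot, y to its left, z up, the work surface at z = 0. Lengths are in m, angles in rad, forces in N, time in s.
With the tool pointing down it reaches from about 0.325 to 0.775 m from the base axis. Payload 9.3 kg.
Tool frame: the origin (TCP) lies on the centre line of the jaws, within the pads' length; the fingertips stand bot.tcp_to_tips ahead of it and the grasp point (between the pads) lies 11 mm behind it (bot.tcp_to_tips is the distance from the TCP to the fingertips, in m); z points along the fingers, y is the line along which they close (so a half turn about z gives the same grasp; the last joint's range is limited). The gripper opens to 85 mm and grips with 20 to 120 N. Pads are 22 mm wide; open, the fingers measure 114 mm over their backs; the gripper's body (76 mm by 85 mm) begins 54 mm behind the grasp point. The pads swing forward as they close: fully open they stand 13 mm farther back than shut.
Start: joints at [0.976, 0.259, 0.021, 1.334, 0, 1.418], TCP at [0.235, 0.497, 0.239] pointing down, gripper open.
Joint ranges: [-3.04, 3.04], [-0.91, 1.82], [-1.04, 1.36], [-1.92, 1.95], [-1.52, 1.45], [-3.14, 3.14]. Speed limits (rad/s): [2.22, 2.22, 2.79, 3.14, 3.14, 3.14].

### API

Orientations are given as a rotation vector (axis times angle).
In Python, from bench import bot gives the robot as it stands. The module is installed in compiled form; this text tells all that it offers.
- The arm moves only by the tool step_arm, never from a script. Its argument "targets" is a list of rows, each a list of 2 entries, a list of its own where there are three numbers: the shift along the tool's x, y, z in units of 50 cm (1.0 is 50 cm), then the turn about the tool's z in units of 60 degrees (1.0 is 60 degrees). A call has 1 to 5 rows; each row is the pose to reach, as a shift and turn from the pose commanded when the call began, along the tool's axes at that moment; what a row does not reach only later rows make up. A row lasts 1/12 s, in which the tool goes at most 41.7 mm and 7.16 degrees, less where a joint would pass 70% of its speed; a pose out of reach is approached as far as the arm can. A call with a number of a shift or a turn outside -1 to 1 is refused whole. A call with a gripper value outside its range is refused whole. "fingers" is the gripper command: -1 is shut, 1 is fully open, values between are in proportion, set as the call begins (left out, the last holds). The fingers move at their own pace and stop on an object; "grip_force" is the grip in N (left out, the last holds). Time passes only in rows, so rows that repeat a pose let the fingers close. It gives the time, the measured TCP pose, the force, the opening and the grip force at its end, in the units of the state.
- bot.read_state(): the state, without advancing time (a new reading comes with each control period).
- bot.capture(name): name is "side" or "top" or "wrist"; returns the picture (420x560x3 uint8, red, green, blue); there is no depth.
- bot.camera_model(name): a dict with "fx", "fy", "cx", "cy" (pixels), "extrinsics" (4x4, takes a point from camera to world coordinates). Camera axes: x right, y down, z forward; pixel columns grow to the right and rows downward; lengths in m; the calibration is good to about 2 mm. The wrist camera is an equidistant fisheye: a pixel r from the principal point sees the ray r / f radians off the axis. A picture is of the moment at which its call begins: read the wrist's pose just before it. camera_model takes no time and is no camera call; for the wrist camera it gives the pose at the moment of the call.
- bot.finish_job(): hands the job in; it is judged then, once.
The state is a dict: "time_s": time; "qpos": joint angles; "joint_vel": joint speeds; "effort": joint torques, N m; "eef_pos": TCP position; "eef_rot": TCP orientation; "ft_force": force on the tool from outside, world axes, zero at the start; "moment": the same for the moment, N m; "opening": opening from 0.0 (shut) to 1.0 (fully open); "grip_force": force on a finger pad.
Only numpy, scipy, OpenCV 4.12 (cv2) and the standard library are available. Lean on these libraries where they do the work, as an engineer would, in place of code of your own. Each camera call takes 0.05 s, during which the arm holds its last target. There are 200 camera calls.

### The job

On the drill jig that holds the dark plywood arm, pull the spring plunger up by its T-handle and twist it counter-clockwise so that it is held out, slide the drill guide along its rail to the last index hole at the other end, past the middle one, then twist the handle back so that the plunger drops fully home and locks the guide there. Let go of it, and leave the empty jig's guide and plunger alone.

Things in the scene. Friction and masses are not known exactly. Their poses are not given: they have to be found in the camera images.
- jig: Fixed drill jig with the work in it: pale plywood board 260 x 135 x 18 mm, long along x; origin at centre of underside, z up, +x = the way the guide must go. Along y = -32 mm an aluminium rail, top at 48 mm, end plates to 58 mm, index holes (13 mm) at x = -60, 0, +60 mm. Along y = +36 mm lies a dark plywood arm 212 x 46 x 12 mm with round ends. Place and yaw vary.
- carriage: Dark steel drill guide on that rail: saddle 58 x 54 mm, top at 62 mm, side arm with drill bush over the work. Slides along jig x only (1.5 N friction), stops 3 mm past each end hole. Starts locked in the x = -60 hole. Origin on its centre line under the board; at jig (-60, -32, 0) mm at the start, (+60, -32, 0) at the end hole. A slotted collar 30 x 30 mm, top at 76 mm, carries the plunger.
- handle (a point): Centre of the plunger's black T-bar, 52 mm (its x) x 14 x 18 mm high. Locked: bar along the rail, 103 mm above jig origin. Spring 4 N, out 7 N; travel 22 mm. Pulled up over 13 mm (16 to 18 is good) it twists counter-clockwise from above, stop at 80 degrees; past 40 it stays out 13 mm up and the guide slides, also by the bar. Back within 10 degrees and let down within 4 mm of a hole, it drops home.
- spare_handle (a point): Centre of the T-handle of the other jig, which is alike but empty (no dark plywood arm lies in it). Leave it as it is.

How it is judged:
On the way, in this order (a step that is already met when the one before it is completed fails the run):
1. the plunger is pulled out and twisted to its held-out position, the guide still at its first hole (z of handle in the frame of jig above 0.11 m and angle between the x axis of handle and the x axis of jig, either way round above 0.6 rad and x of handle in the frame of jig below -0.04 m), for 0.2 s.
2. the guide is at the far hole with the plunger still held out (z of handle in the frame of jig above 0.11 m and angle between the x axis of handle and the x axis of jig, either way round above 0.5 rad and x of handle in the frame of jig above 0.045 m), for 0.1 s.
At the end, for the whole second after the job is handed in: The work's drill guide stands at the far index hole (handle within 10 mm of jig x = +60 mm), its plunger fully home (handle less than 4 mm above its locked height of 103 mm) and the T-bar along the rail within 0.35 rad, with nothing touching it (x of handle in the frame of jig between 0.05 and 0.07 m and z of handle in the frame of jig below 0.107 m and angle between the x axis of handle and the x axis of jig, either way round below 0.35 rad).
It fails at once if the empty jig's handle is moved by more than 8 mm (distance of spare_handle from where it was at the start of the episode above 0.008 m).
It also fails if it takes over 40 s, if anything falls off the work surface, if the arm or the gripper's body presses on something with over 40 N, if the wrist force passes 120 N, or if a joint passes its speed limit or range.

## Working session

There is one attempt and no reset: what is moved stays moved. The work goes in short steps, Python scripts to look and compute and a tool call to move; the robot and the scene stay as the last step left them, time stands still between calls to the robot, and variables do not carry over. Pictures are saved under pics/ and viewed, at most 10 in all, crops included, and the job is handed in when it is done.

Besides the shell and the picture viewer there is one more tool, called after "Call:" as name(argument=value, ...), one argument or row to a line, values as JSON. step_arm: Moves the arm, as the interface text tells. Shifts and turns lie within -1 to 1; 1 stands for 50 cm of shift or 60 degrees of turn. Its arguments: {"type":"object","properties":{"targets":{"type":"array"},"fingers":{"type":"number"},"grip_force":{"type":"number"}},"required":["targets"]}

```bash
mkdir -p pics; python3 - <<'E'
from bench import bot
import cv2, numpy as np
np.set_printoptions(precision=4,suppress=True)
s=bot.read_state();print(s,bot.tcp_to_tips)
a=bot.capture("top");b=bot.capture("side")
for n,i in(("top",a),("side",b)):
    cv2.imwrite(f"pics/{n}0.png",i[:,:,::-1]);print(n,bot.camera_model(n))
E
```

```text
{'time_s': 0.0, 'qpos': array([ 0.9764,  0.2592,  0.0207,  1.3337, -0.    ,  1.4182]), 'joint_vel': array([ 0.0016,  0.001 , -0.0015, -0.0013,  0.0002,  0.0007]), 'effort': array([  0.0019, -55.5645,  34.4531,   0.0139,  -0.0001,  -0.    ]), 'eef_pos': array([0.235 , 0.497 , 0.2387]), 'eef_rot': array([-0.6882, -3.0648,  0.0019]), 'ft_force': array([-0.049 ,  0.036 , -0.0405]), 'moment': array([-0.046 ,  0.0027,  0.045 ]), 'grip_force': 0.0, 'opening': 0.998524004940013} 0.008
top {'fx': 470.0602349292978, 'fy': 470.0602349292978, 'cx': 283.09715156146683, 'cy': 202.9389217326285, 'extrinsics': array([[-0.0235, -0.9961,  0.0854,  0.4408],
       [-0.9997,  0.0244,  0.0093, -0.0415],
       [-0.0114, -0.0852, -0.9963,  0.9016],
       [ 0.    ,  0.    ,  0.    ,  1.    ]])}
side {'fx': 454.84027411519344, 'fy': 454.84027411519344, 'cx': 280.0139664922903, 'cy': 204.76288298870625, 'extrinsics': array([[ 0.9333, -0.2343,  0.2723,  0.2872],
       [-0.3586, -0.5638,  0.744 , -0.6856],
       [-0.0208, -0.792 , -0.6102,  0.6386],
       [ 0.    ,  0.    ,  0.    ,  1.    ]])}
```

View pics/top0.png

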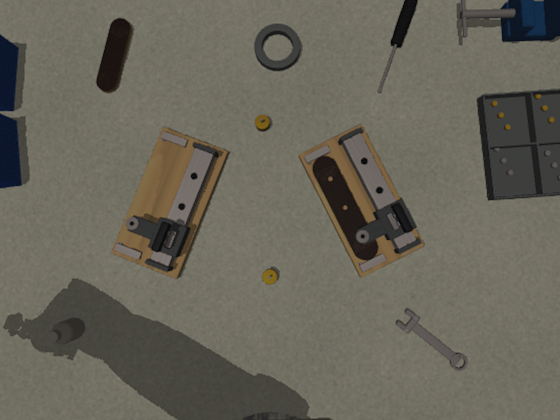

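View pics/side0.png

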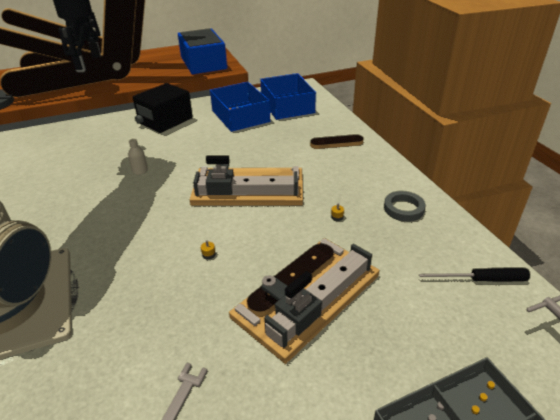

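The top view shows the work jig on the right, with board corners at about (300,155), (362,125), (424,242) and (360,276), and the guide at its lower end near (395,222). The empty jig is on the left. Next I'll fit the board outline and check the handle in both views.

```bash
cat > h.py <<'E'
import cv2, numpy as np
from bench import bot
np.set_printoptions(precision=4,suppress=True)
def ray(n,uv):
    m=bot.camera_model(n);E=m["extrinsics"];d=np.array([(uv[0]-m["cx"])/m["fx"],(uv[1]-m["cy"])/m["fy"],1.])
    return E[:3,3],E[:3,:3]@d
def onz(n,uv,z):
    o,d=ray(n,uv);return o+d*(z-o[2])/d[2]
def proj(n,p):
    m=bot.camera_model(n);E=m["extrinsics"];c=E[:3,:3].T@(np.asarray(p)-E[:3,3])
    return np.array([m["fx"]*c[0]/c[2]+m["cx"],m["fy"]*c[1]/c[2]+m["cy"]])
def jig2w(J,p):
    c,s=np.cos(J[2]),np.sin(J[2]);return np.array([J[0]+c*p[0]-s*p[1],J[1]+s*p[0]+c*p[1],p[2]])
E
python3 - <<'E'
from h import *
a=cv2.imread("pics/top0.png");b=cv2.imread("pics/side0.png")
hsv=cv2.cvtColor(a,cv2.COLOR_BGR2HSV)
m=cv2.inRange(hsv,(8,90,90),(25,255,255));m[:, :295]=0;m[:,430:]=0;m[:120]=0;m[280:]=0
pts=cv2.findNonZero(cv2.morphologyEx(m,cv2.MORPH_OPEN,np.ones((2,2))))
# board outline: cast to plane z=18 mm, fit rectangle
W=np.array([onz("top",p[0],.018)[:2] for p in cv2.convexHull(pts)],np.float32)
r=cv2.minAreaRect(W);print(r);bx=cv2.boxPoints(r);print(bx)
e=max([(bx[i]-bx[i-1]) for i in range(4)],key=np.linalg.norm)
if e[0]<0:e=-e
J=[r[0][0],r[0][1],np.arctan2(e[1],e[0])];print("J",J, np.degrees(J[2]))
np.save("J.npy",J)
for n,i,(x,y) in(("top",a,(290,115)),("side",b,(225,230))):
    k=5;c=cv2.resize(i[y:y+165,x:x+160],None,fx=k,fy=k,interpolation=cv2.INTER_CUBIC)
    c=cv2.convertScaleAbs(c,alpha=1.6,beta=15)
    def L(ps,col):
        q=[((proj(n,jig2w(J,np.array(p)/1000))-(x,y)+.5)*k).astype(int) for p in ps]
        cv2.polylines(c,[np.array(q)],True,col,1)
    L([(-130,-67.5,18),(130,-67.5,18),(130,67.5,18),(-130,67.5,18)],(0,255,0))
    L([(-86,-39,112),(-34,-39,112),(-34,-25,112),(-86,-25,112)],(0,0,255))
    for hx in(0,60):L([(hx+6.5*np.cos(t),-32+6.5*np.sin(t),48) for t in np.arange(0,6.3,.5)],(255,255,0))
    c=c[:600,:800] if n=="top" else c
    full=cv2.resize(c,(580,598)) if n=="side" else cv2.resize(c,(580,435))
    cv2.imwrite(f"pics/{n}1.png",c[200:800] if False else full)
E
```

```text
((0.5179665684700012, -0.1811438351869583), (0.25768157839775085, 0.1343720704317093), 25.10376739501953)
[[ 0.3728 -0.175 ]
 [ 0.4298 -0.2966]
 [ 0.6631 -0.1873]
 [ 0.6061 -0.0656]]
J [0.5179665684700012, -0.1811438351869583, np.float32(0.43814337)] 25.103765
```

View pics/side1.png

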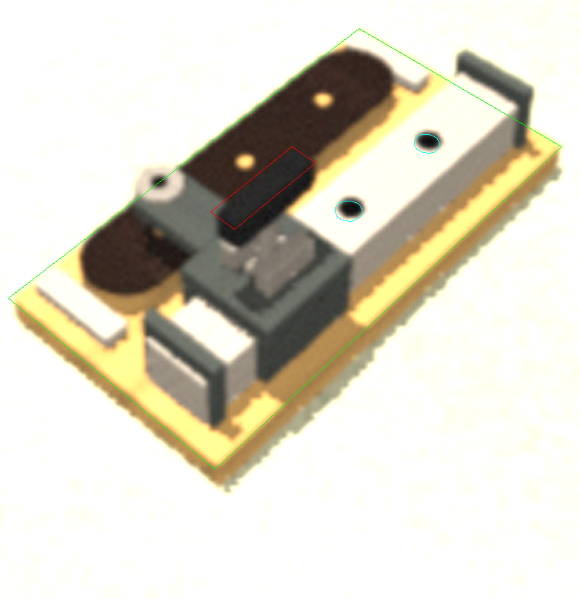

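View pics/top1.png

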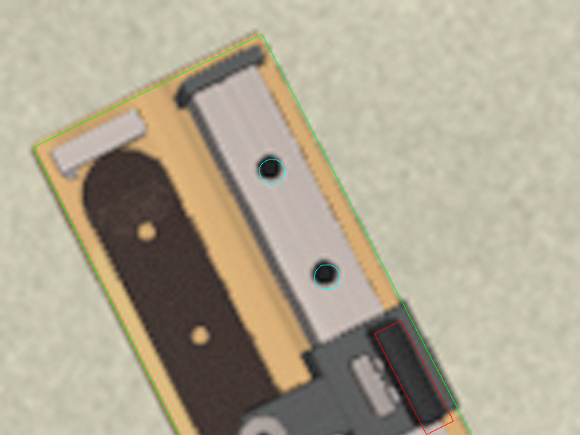

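The projected model lands within about 3 mm in both views. In the crops, the bar top is centred near (267,190) in the side view and (412,375) in the top view. I'll plan the approach to hover over the handle.

```bash
cat >> h.py <<'E'
def plan(p,th,goal,gth,ncall):
    """prints tool shifts/turns (units) of ncall equal calls; headings of tool x in deg"""
    p=np.array(p,float);d=(np.array(goal)-p)/ncall;dt=(gth-th)/ncall
    for i in range(ncall):
        t=np.radians(th+dt*i)
        v=np.array([d[0]*np.cos(t)+d[1]*np.sin(t),d[0]*np.sin(t)-d[1]*np.cos(t),-d[2]])
        print(v/.5,"turn",-dt/60,"len",np.linalg.norm(d))
def heading():
    s=bot.read_state();R=cv2.Rodrigues(s["eef_rot"])[0];return s["eef_pos"],np.degrees(np.arctan2(R[1,0],R[0,0])),R
E
python3 - <<'E'
from h import *
J=np.load("J.npy");h=jig2w(J,(-.06,-.032,.103));print(h,jig2w(J,(.06,-.032,.103)))
p,t,R=heading();print(p,t)
plan(p,t,(h[0],h[1],.22),np.degrees(J[2]),4)
E
```

```text
[ 0.4772 -0.2356  0.103 ] [ 0.5859 -0.1847  0.103 ]
[0.235  0.497  0.2387] 154.68500581443172
[-0.2661 -0.2793  0.0094] turn 0.5399218322771151 len 0.19294488152752898
[-0.3743 -0.0933  0.0094] turn 0.5399218322771151 len 0.19294488152752898
[-0.3661  0.1218  0.0094] turn 0.5399218322771151 len 0.19294488152752898
[-0.2439  0.2989  0.0094] turn 0.5399218322771151 len 0.19294488152752898
```

Call:
step_arm(
  targets=[
    [[-0.266,-0.279,0.009],0.54],
    [[-0.266,-0.279,0.009],0.54],
    [[-0.266,-0.279,0.009],0.54],
    [[-0.266,-0.279,0.009],0.54],
    [[-0.266,-0.279,0.009],0.54],
  ],
  fingers=1,
)

```text
time_s: 0.52
eef_pos: [0.2957, 0.3114, 0.2345]
eef_rot: [1.526, 2.746, -0.002]
ft_force: [1.2, 0.4, 1.0]
opening: 0.998
grip_force: 0.0
```

Call:
step_arm(
  targets=[
    [[-0.374,-0.093,0.009],0.54],
    [[-0.374,-0.093,0.009],0.54],
    [[-0.374,-0.093,0.009],0.54],
    [[-0.374,-0.093,0.009],0.54],
    [[-0.374,-0.093,0.009],0.54],
  ],
)

```text
time_s: 0.93
eef_pos: [0.3566, 0.1285, 0.2301]
eef_rot: [2.232, 2.21, -0.001]
ft_force: [0.7, 0.4, 0.1]
opening: 1.0
grip_force: 0.0
```

Call:
step_arm(
  targets=[
    [[-0.366,0.122,0.009],0.54],
    [[-0.366,0.122,0.009],0.54],
    [[-0.366,0.122,0.009],0.54],
    [[-0.366,0.122,0.009],0.54],
    [[-0.366,0.122,0.009],0.54],
  ],
)

```text
time_s: 1.35
eef_pos: [0.4175, -0.0551, 0.2255]
eef_rot: [2.761, 1.498, -0.0]
ft_force: [0.1, 0.1, 0.2]
opening: 1.0
grip_force: 0.0
```

Call:
step_arm(
  targets=[
    [[-0.244,0.299,0.009],0.54],
    [[-0.244,0.299,0.009],0.54],
    [[-0.244,0.299,0.009],0.54],
    [[-0.244,0.299,0.009],0.54],
    [[-0.244,0.299,0.009],0.54],
  ],
)

```text
time_s: 1.77
eef_pos: [0.478, -0.2387, 0.2204]
eef_rot: [3.07, 0.669, -0.001]
ft_force: [-0.8, 1.0, 0.1]
opening: 1.003
grip_force: 0.0
```

```bash
python3 - <<'E'
from h import *
p,t,R=heading();m=bot.camera_model("wrist");i=bot.capture("wrist");print(p,t,bot.read_state()["qpos"],m)
np.savez("w1.npz",E=m["extrinsics"],k=[m["fx"],m["cx"],m["cy"]])
cv2.imwrite("pics/w1.png",i[:,:,::-1])
E
```

```text
[ 0.478  -0.2387  0.2204] 24.584325333843925 [-0.6228  0.242  -0.0511  1.2775 -0.0013  2.0934] {'fx': 325.19226210127806, 'fy': 325.19226210127806, 'cx': 276.68588955751125, 'cy': 207.84639389580897, 'extrinsics': array([[ 0.4151, -0.8622, -0.2905,  0.5528],
       [-0.9098, -0.3932, -0.133 , -0.2056],
       [ 0.0004,  0.3195, -0.9476,  0.3555],
       [ 0.    ,  0.    ,  0.    ,  1.    ]])}
```

View pics/w1.png

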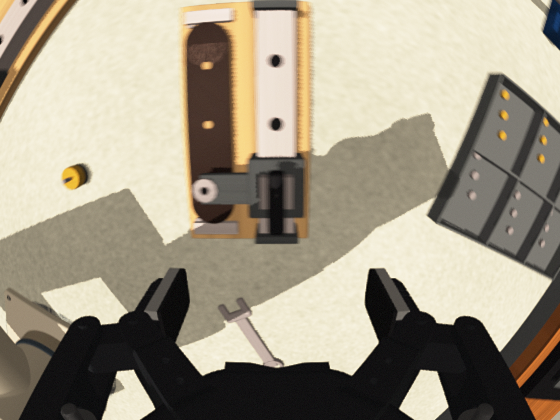

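The wrist view shows the bar at about column 277, rows 168-215, with the pads at about columns 177 and 380. I'll refine the bar's centre line from its edges.

```bash
cat >> h.py <<'E'
def wproj(W,p):
    E=W["E"];f,cx,cy=W["k"];c=E[:3,:3].T@(np.asarray(p)-E[:3,3]);r=np.hypot(c[0],c[1]);a=np.arctan2(r,c[2])
    return np.array([cx+f*a*c[0]/r,cy+f*a*c[1]/r])
def wonz(W,uv,z):
    f,cx,cy=W["k"];v=np.array([uv[0]-cx,uv[1]-cy]);r=np.hypot(*v);a=r/f
    d=W["E"][:3,:3]@np.array([*(np.sin(a)*v/r),np.cos(a)]);o=W["E"][:3,3];return o+d*(z-o[2])/d[2]
E
python3 - <<'E'
from h import *
W=np.load("w1.npz");J=np.load("J.npy");i=cv2.imread("pics/w1.png");x,y,k=240,145,6
c=cv2.resize(i[y:y+100,x:x+80],None,fx=k,fy=k,interpolation=cv2.INTER_CUBIC);c=cv2.convertScaleAbs(c,alpha=2.2,beta=10)
for ps,col in(([(-86,-39,112),(-34,-39,112),(-34,-25,112),(-86,-25,112)],(0,0,255)),([(-75,-47,76),(-45,-47,76),(-45,-17,76),(-75,-17,76)],(0,255,0)),([(-89,-59,62),(-31,-59,62),(-31,-5,62),(-89,-5,62)],(255,255,0))):
    q=[((wproj(W,jig2w(J,np.array(p)/1000))-(x,y)+.5)*k).astype(int) for p in ps];cv2.polylines(c,[np.array(q)],True,col,1)
cv2.imwrite("pics/w1c.png",c)
g=i.max(2)
for r in(174,182,190,198): print(r,g[r,258:296])
for hx,px in((0,None),(60,None)):print(wproj(W,jig2w(J,(hx/1000,-.032,.048))))
E
```

```text
174 [65 63 62 61 63 65 60 57 49 46 38 31 21 19 17 17 17 20 17 19 19 19 12 17
 32 37 48 51 59 64 66 70 67 60 59 58 52 52]
182 [ 72  82  96 102 108 112 103  95  86  83  65  56  41  41  41  44  40  43
  37  36  36  33  29  26  40  52  72  78  97 102 112 114 109 102  90  86
  76  58]
190 [ 66  80  93  98 107 111 104  98  85  78  60  49  23  20  15  13  17  15
  17  17  16  17  16  15  31  52  73  80  92  98 112 115 110 100  89  81
  71  54]
198 [ 85  89  90  96 110 111 104  99  85  77  60  55  27  13  15  19  16  17
  13  19  18  16  13  17  38  50  74  80  91  99 111 114 108 101  88  82
  70  53]
[271.5121 124.4717]
[270.7598  61.2875]
```

View pics/w1c.png

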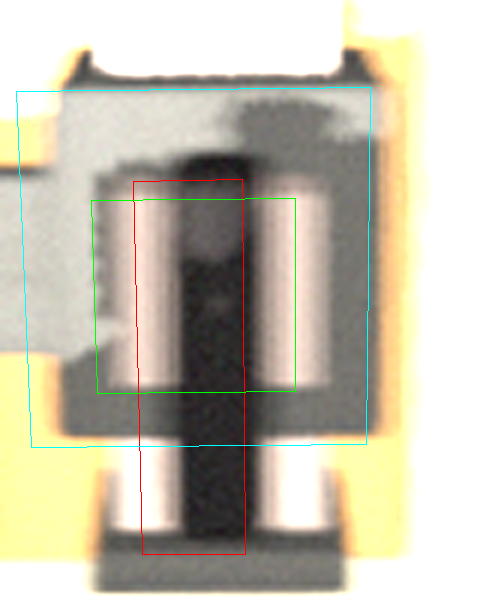

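The picture was blurred because the arm was still settling, which put the overlay about 5 px off. I'll take it again now that it is still.

```bash
python3 - <<'E'
from h import *
bot.capture("wrist")
p,t,R=heading();m=bot.camera_model("wrist");i=bot.capture("wrist")[:,:,::-1];print(p,t)
W=dict(E=m["extrinsics"],k=[m["fx"],m["cx"],m["cy"]]);np.savez("w2.npz",**W);cv2.imwrite("pics/w2.png",i)
J=np.load("J.npy")
for hx in(0,.06):
    u=wproj(W,jig2w(J,(hx,-.032,.048)));a,b=u.astype(int)
    g=i[b-12:b+13,a-12:a+13].max(2);M=cv2.moments((g<90).astype(np.uint8),True);uv=(a-12+M["m10"]/M["m00"],b-12+M["m01"]/M["m00"])
    print("hole pred",u,"seen",uv,M["m00"],"world",wonz(W,uv,.048),"exp",jig2w(J,(hx,-.032,.048)))
g=i.max(2)
n=((g<50)*255).astype(np.uint8);n[:150]=0;n[232:]=0;n[:,:255]=0;n[:,300:]=0
for r in range(165,222,6):
    c=np.flatnonzero(g[r,262:296]<50)+262;print(r,c.min() if len(c) else 0,c.max() if len(c) else 0)
print("bar pred",[wproj(W,jig2w(J,np.array(q)/1000)) for q in((-34,-32,112),(-86,-32,112),(-60,-39,112),(-60,-25,112))])
E
```

```text
[ 0.4781 -0.2389  0.2198] 24.725936367430183
hole pred [271.563  124.4676] seen (np.float64(272.5), np.float64(123.5)) 120.0 world [ 0.5327 -0.2105  0.048 ] exp [ 0.5315 -0.2101  0.048 ]
hole pred [270.97    61.1318] seen (np.float64(271.8503937007874), np.float64(59.92125984251969)) 127.0 world [ 0.5873 -0.1849  0.048 ] exp [ 0.5859 -0.1847  0.048 ]
165 280 283
171 265 284
177 264 280
183 264 294
189 264 294
195 264 294
201 265 292
207 264 295
213 263 293
219 265 280
bar pred [array([270.7275, 174.7477]), array([271.5884, 237.2347]), array([280.0443, 206.9281]), array([262.2749, 207.056 ])]
```

The holes now agree within 1.3 mm. I'll descend to about z 0.13 and read the settled pose.

Call:
step_arm(
  targets=[
    [[0,0,0.06],0],
    [[0,0,0.12],0],
    [[0,0,0.17],0],
    [[0,0,0.17],0],
    [[0,0,0.17],0],
  ],
)

```text
time_s: 2.33
eef_pos: [0.4768, -0.2338, 0.1361]
eef_rot: [-3.064, -0.684, 0.002]
ft_force: [0.3, -0.3, 0.2]
opening: 1.003
grip_force: 0.0
```

```bash
python3 - <<'E'
from h import *
J=np.load("J.npy");h=jig2w(J,(-.06,-.032,.103))
p,t,R=heading();print(p,t,R[:,2],bot.read_state()["joint_vel"]);plan(p,t,(h[0]+.001,h[1],.094),np.degrees(J[2]),1)
E
```

```text
[ 0.4768 -0.2338  0.1361] 25.175146410745853 [-0.002   0.0015 -1.    ] [-0.0035 -0.0227  0.0566  0.0163 -0.001   0.002 ]
[0.0011 0.0045 0.0842] turn 0.0011896723803629901 len 0.042177820087313016
```

Call:
step_arm(
  targets=[
    [[0.001,0.003,0.025],0],
    [[0.001,0.003,0.05],0],
    [[0.001,0.003,0.075],0],
    [[0.001,0.003,0.084],0],
    [[0.001,0.003,0.084],0],
  ],
)

```text
time_s: 2.75
eef_pos: [0.4788, -0.236, 0.0951]
eef_rot: [3.066, 0.683, 0.001]
ft_force: [0.6, -0.1, 0.1]
opening: 1.0
grip_force: 0.0
```

Call:
step_arm(
  targets=[
    [[0,0,0],0],
    [[0,0,0],0],
    [[0,0,0],0],
    [[0,0,0],0],
    [[0,0,0],0],
  ],
  fingers=-0.3,
  grip_force=40,
)

```text
time_s: 3.17
eef_pos: [0.4787, -0.2363, 0.0947]
eef_rot: [3.066, 0.682, 0.001]
ft_force: [1.1, -0.4, 0.7]
opening: 0.348
grip_force: 0.0
```

```bash
python3 - <<'E'
from h import *
J=np.load("J.npy");h=jig2w(J,(-.06,-.032,.103))
m=bot.camera_model("wrist");i=bot.capture("wrist")[:,:,::-1];cv2.imwrite("pics/w3.png",i)
p,t,R=heading();s=bot.read_state();print(p,t,R[:,2],s["ft_force"],s["opening"]);plan(p,t,(h[0]+.001,h[1],.094),np.degrees(J[2]),1)
E
```

```text
[ 0.4787 -0.2363  0.0946] 25.088838707106245 [ 0.0004 -0.0002 -1.    ] [ 0.0532 -0.1847 -0.3447] 0.34929335541040823
[-0.0002 -0.0016  0.0011] turn -0.00024878934696381805 len 0.0009987005430150116
```

View pics/w3.png

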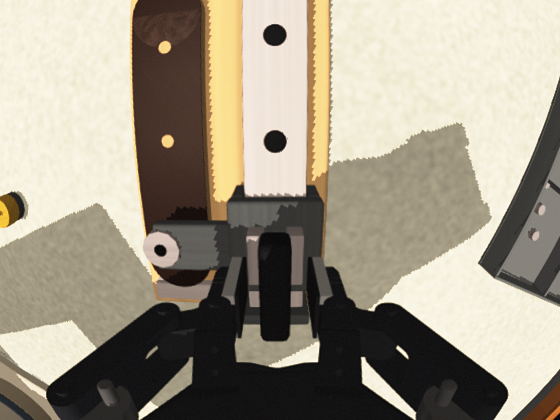

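The bar (columns 259-291) sits centred between the pads (about 247 and 307), so I can close on it.

Call:
step_arm(
  targets=[
    [[0,0,0],0],
    [[0,0,0],0],
    [[0,0,0],0],
    [[0,0,0],0],
    [[0,0,0],0],
  ],
  fingers=-1,
  grip_force=50,
)

```text
time_s: 3.63
eef_pos: [0.4784, -0.2358, 0.0945]
eef_rot: [-3.066, -0.682, -0.0]
ft_force: [-1.6, 2.8, 5.6]
opening: 0.154
grip_force: 49.7
```

Call:
step_arm(
  targets=[
    [[0,0,-0.008],0],
    [[0,0,-0.016],0],
    [[0,0,-0.024],0],
    [[0,0,-0.034],0],
    [[0,0,-0.034],0],
  ],
)

```text
time_s: 4.05
eef_pos: [0.4783, -0.2359, 0.1118]
eef_rot: [-3.066, -0.682, 0.001]
ft_force: [-1.1, 3.1, -6.8]
opening: 0.15
grip_force: 48.8
```

Call:
step_arm(
  targets=[
    [[0,0,0],-0.11],
    [[0,0,0],-0.22],
    [[0,0,0],-0.33],
    [[0,0,0],-0.44],
    [[0,0,0],-0.55],
  ],
)

```text
time_s: 4.47
eef_pos: [0.4784, -0.236, 0.111]
eef_rot: [-2.742, -1.533, 0.0]
ft_force: [-0.2, 3.2, -8.1]
opening: 0.156
grip_force: 48.8
```

Call:
step_arm(
  targets=[
    [[0,0,0],-0.1],
    [[0,0,0],-0.2],
    [[0,0,0],-0.3],
    [[0,0,0],-0.4],
    [[0,0,0],-0.5],
  ],
)

```text
time_s: 4.88
eef_pos: [0.4785, -0.2361, 0.111]
eef_rot: [-2.252, -2.189, -0.0]
ft_force: [1.5, 1.8, -8.2]
opening: 0.155
grip_force: 48.8
```

Call:
step_arm(
  targets=[
    [[0,0,0.004],0],
    [[0,0,0.007],0],
    [[0,0,0.007],0],
    [[0,0,0.007],0],
    [[0,0,0.007],0],
  ],
)

```text
time_s: 5.3
eef_pos: [0.4785, -0.2361, 0.1076]
eef_rot: [-2.26, -2.182, -0.0]
ft_force: [1.2, 3.0, -5.7]
opening: 0.155
grip_force: 49.0
```

```bash
python3 - <<'E'
from h import *
J=np.load("J.npy")
p,t,R=heading();s=bot.read_state();print(p,t,s["ft_force"],s["moment"],s["qpos"])
d=.12*np.array([np.cos(J[2]),np.sin(J[2])]);print(d);plan(p,t,(p[0]+d[0],p[1]+d[1],p[2]),t,1)
E
```

```text
[ 0.4785 -0.2361  0.1076] 87.99377846012835 [ 1.2045  2.9695 -5.6741] [ 0.6591 -0.1404 -0.0443] [-0.6158  0.3044 -0.2626  1.0041  0.0001  0.99  ]
[0.1087 0.0509]
[ 0.1094  0.2136 -0.    ] turn -0.0 len 0.12000000000000002
```

Call:
step_arm(
  targets=[
    [[0.011,0.0214,0],0],
    [[0.022,0.0427,0],0],
    [[0.033,0.0641,0],0],
    [[0.044,0.0854,0],0],
    [[0.055,0.1068,0],0],
  ],
)

```text
time_s: 5.72
eef_pos: [0.534, -0.2099, 0.1076]
eef_rot: [-2.258, -2.184, 0.0]
ft_force: [-2.4, 0.6, -6.6]
opening: 0.157
grip_force: 49.3
```

Call:
step_arm(
  targets=[
    [[0.012,0.0234,0],0],
    [[0.024,0.0468,0],0],
    [[0.036,0.0702,0],0],
    [[0.048,0.0936,0],0],
    [[0.0544,0.1068,0],0],
  ],
)

```text
time_s: 6.13
eef_pos: [0.5889, -0.1841, 0.1076]
eef_rot: [2.257, 2.185, 0.001]
ft_force: [-2.7, 2.3, -4.5]
opening: 0.148
grip_force: 49.5
```

Call:
step_arm(
  targets=[
    [[0,0,0],0],
    [[0,0,0],0],
    [[0,0,0],0],
    [[0,0,0],0],
  ],
)

```text
time_s: 6.47
eef_pos: [0.5868, -0.1851, 0.1078]
eef_rot: [-2.258, -2.184, -0.001]
ft_force: [-1.1, 4.0, -7.7]
opening: 0.152
grip_force: 49.2
```

```bash
python3 - <<'E'
from h import *
J=np.load("J.npy")
p,t,R=heading();s=bot.read_state();print(p,t,s["ft_force"],s["moment"]);plan(p,t,(.5872,-.1852,p[2]),t,1)
E
```

```text
[ 0.5868 -0.1851  0.1078] 88.07575712841542 [-1.0572  4.0395 -7.6579] [ 0.7081 -0.1472  0.0147]
[-0.0001  0.0007 -0.    ] turn -0.0 len 0.00037601460830089987
```

Call:
step_arm(
  targets=[
    [[0,0,-0.007],0],
    [[0,0,-0.007],0.1],
    [[0,0,-0.007],0.21],
    [[0,0,-0.007],0.32],
    [[0,0,-0.007],0.43],
  ],
)

```text
time_s: 6.88
eef_pos: [0.5864, -0.1852, 0.1115]
eef_rot: [-2.693, -1.616, 0.001]
ft_force: [-1.8, 3.8, -7.4]
opening: 0.148
grip_force: 49.1
```

Call:
step_arm(
  targets=[
    [[0,0,0],0.11],
    [[0,0,0],0.22],
    [[0,0,0],0.33],
    [[0,0,0],0.44],
    [[0,0,0],0.55],
  ],
)

```text
time_s: 7.3
eef_pos: [0.5863, -0.1851, 0.1114]
eef_rot: [-3.041, -0.785, 0.001]
ft_force: [-2.6, 3.9, -7.3]
opening: 0.154
grip_force: 49.1
```

Call:
step_arm(
  targets=[
    [[0,0,0],0.07],
    [[0,0,0],0.07],
    [[0,0,0],0.07],
  ],
)

```text
time_s: 7.55
eef_pos: [0.5864, -0.1851, 0.1113]
eef_rot: [-3.065, -0.685, 0.001]
ft_force: [-3.0, 4.3, -6.4]
opening: 0.15
grip_force: 49.1
```

```bash
python3 - <<'E'
from h import *
J=np.load("J.npy")
p,t,R=heading();s=bot.read_state();print(p,t,s["ft_force"],s["moment"]);plan(p,t,(.5872,-.1852,.0945),np.degrees(J[2]),1)
E
```

```text
[ 0.5864 -0.1851  0.1113] 25.208628866941254 [-3.0001  4.3413 -6.3629] [ 0.7679  0.6493 -0.0503]
[0.0014 0.0008 0.0336] turn 0.0017477133169530035 len 0.01684083108985298
```

Call:
step_arm(
  targets=[
    [[0.001,0,0.008],0],
    [[0.001,0,0.016],0],
    [[0.001,0,0.025],0],
    [[0.001,0,0.034],0],
    [[0.001,0,0.034],0],
  ],
)

```text
time_s: 7.97
eef_pos: [0.5874, -0.1847, 0.0949]
eef_rot: [-3.065, -0.687, -0.001]
ft_force: [-2.6, 5.0, -4.3]
opening: 0.153
grip_force: 49.6
```

Call:
step_arm(
  targets=[
    [[0,0,0.001],0],
    [[0,0,0.001],0],
    [[0,0,0.001],0],
    [[0,0,0.001],0],
    [[0,0,0.001],0],
  ],
  fingers=0.3,
)

```text
time_s: 8.38
eef_pos: [0.5879, -0.1853, 0.0943]
eef_rot: [3.066, 0.682, 0.001]
ft_force: [0.3, -0.0, -0.7]
opening: 0.651
grip_force: 0.0
```

Call:
step_arm(
  targets=[
    [[0,0,-0.04],0],
    [[0,0,-0.1],0],
    [[0,0,-0.16],0],
    [[0,0,-0.22],0],
    [[0,0,-0.24],0],
  ],
)

```text
time_s: 8.8
eef_pos: [0.5887, -0.1855, 0.2186]
eef_rot: [3.063, 0.682, 0.008]
ft_force: [-0.2, -0.6, -0.4]
opening: 0.649
grip_force: 0.0
```

Call:
step_arm(
  targets=[
    [[0,0,0],0],
    [[0,0,0],0],
    [[0,0,0],0],
    [[0,0,0],0],
  ],
)

```text
time_s: 9.13
eef_pos: [0.587, -0.1847, 0.2119]
eef_rot: [-3.065, -0.682, 0.004]
ft_force: [0.3, 0.0, -0.2]
opening: 0.648
grip_force: 0.0
```

```bash
python3 - <<'E'
from h import *
J=np.load("J.npy")
m=bot.camera_model("wrist");W=dict(E=m["extrinsics"],k=[m["fx"],m["cx"],m["cy"]])
i=bot.capture("wrist")[:,:,::-1];b=bot.capture("side")[:,:,::-1]
def ov(i,P,x,y,w,h,k):
    c=cv2.convertScaleAbs(cv2.resize(i[y:y+h,x:x+w],None,fx=k,fy=k,interpolation=cv2.INTER_CUBIC),alpha=1.5,beta=10)
    q=[((P(jig2w(J,np.array(p)/1000))-(x,y)+.5)*k).astype(int) for p in [(34,-39,112),(86,-39,112),(86,-25,112),(34,-25,112)]]
    cv2.polylines(c,[np.array(q)],True,(0,0,255),1);return c
A=ov(i,lambda p:wproj(W,p),200,120,150,200,2.6);B=ov(b,lambda p:proj("side",p),270,220,130,173,3)
H=min(len(A),len(B));cv2.imwrite("pics/end.png",np.hstack([A[:H],B[:H]]));print(A.shape,B.shape,bot.read_state()["ft_force"])
E
```

```text
(520, 390, 3) (519, 390, 3) [-0.4323  1.1942  0.1453]
```

View pics/end.png

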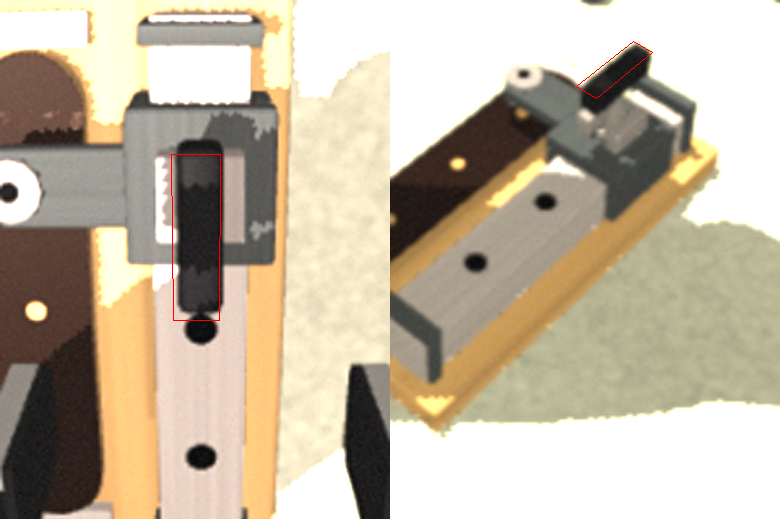

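In the final picture the bar lies along the rail at the far hole, at the same height offset as before the move: wrist half centre (200,228), side half (615,72). Nothing is touching it.

```bash
python3 -c "
from bench import bot
print(bot.finish_job())"
```

```text
the job is handed in; nothing more can be done
None
```

I moved the guide on the work jig to the far index hole and twisted the plunger back; it looks fully home there, the handle is released, and the job is handed in (no verdict was returned).

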